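# Clip the probe into the test jig and switch on its drive unit

### The arm

A 6-joint arm with a two-finger parallel gripper is mounted at the origin on the work surface. World frame = base frame: x ahead of the robot, y to its left, z up, the work surface at z = 0. Lengths are in m, angles in rad, forces in N, time in s.
With the tool pointing down it reaches from about 0.25 to 0.775 m from the base axis. Payload 4 kg.
Tool frame: the origin (TCP) lies at the very end of the fingers, on their centre line; the grasp point (between the pads) lies 19 mm behind it; x points along the fingers, y is the direction in which the jaws open and shut, and the axes are right-handed (so a half turn about x gives the same grasp; the last joint's range is limited). The gripper opens to 94 mm and grips with 3 to 60 N. Pads are 16 mm wide; open, the fingers measure 119 mm over their backs; the gripper's body (75 mm by 177 mm) begins 78 mm behind the grasp point.
Start: joints at [1.184, 0.087, 1.371, -0, 1.684, -0.103], TCP at [0.154, 0.528, 0.206] pointing down, gripper open.
Joint ranges: [-3.1, 3.1], [-0.76, 2.03], [0.27, 2.55], [-1.08, 4.22], [0.17, 2.65], [-2.57, 2.57]. Speed limits (rad/s): [2.79, 2.79, 3.14, 3.14, 3.14, 3.14].

### API

Orientations are given as [roll, pitch, yaw] about the fixed x, y, z axes, in that order (R = Rz(yaw) Ry(pitch) Rx(roll)).
In Python, from bench import robot gives the robot as it stands.
- The arm moves only by the tool carry_out, never from a script. Its argument "targets" is a list of rows, each a list of 5 numbers: the closure, from 0 (fully open) to 1 (shut), then the shift along the tool's x, y, z in cm, then the turn about the tool's x in degrees. In form: [[fingers, tx, ty, tz, turn], ...]. A call has 1 to 20 rows; each row shifts and turns the commanded pose from where the row before left it, along the tool's axes as they then stand; what a row does not reach is not made up. A row lasts 1/10 s, in which the tool goes at most 50 mm and 8.59 degrees, less where a joint would pass 70% of its speed; a pose out of reach is approached as far as the arm can. A call is refused whole if a number of a shift passes 5 or a number of a turn 8.59, either way. A call with a gripper value outside its range is refused whole. The fingers move at their own pace and stop on an object; the grip force is fixed at half the most. Time passes only in rows, so rows that do not move let the fingers close. It gives the time, the measured TCP pose, the force and the opening at its end, in the units of the state.
- robot.get_obs(): the state, without advancing time (a new reading comes with each control period).
- robot.snapshot(name): name is "side" or "top"; returns a dict with "image" (400x640x3 uint8, red, green, blue), "camera_matrix" (3x3 intrinsics, pixels), "distortion" ([k1, k2, p1, p2, k3] as OpenCV has them; the pictures are not rectified), "pose" (4x4, takes a point from camera to world coordinates). Camera axes: x right, y up, looking along -z (the intrinsics and any distortion apply to the point x, -y, -z); pixel columns grow to the right and rows downward; lengths in m; the calibration is good to about 2 mm. A picture is of the moment at which its call begins. There is no depth.
- robot.close_job(): hands the job in, once; it reports no verdict.
The state is a dict: "time": time; "joint_positions": joint angles; "qvel": joint speeds; "joint_torque": joint torques, N m; "tool_pos": TCP position; "ee_rot": TCP orientation; "wrist_force": force on the tool from outside, world axes, zero at the start; "wrist_torque": the same for the moment, N m; "width": finger opening in m.
Only numpy, scipy, OpenCV 4.12 (cv2) and the standard library are available. Lean on these libraries where they do the work, as an engineer would, in place of code of your own. Each camera call takes 0.05 s, during which the arm holds its last target. There are 200 camera calls.

### The job

Set up the probe test: take the probe rod from its cradle and push it level down past the sprung jaw until it sits fully home in the jig's fork clip, thin tip towards the grey block, with the jaw closed over it, and let go of it. Then take the key with the rectangular bow (not the one with the round bow) from the wooden holder, push it fully home into the key switch on the drive unit, turn it clockwise to its stop and leave it there. Leave the other key and everything else lying about where they are.

Things in the scene. Friction and masses are not known exactly. Their poses are not given: they have to be found in the camera images.
- rod_center (a point): centre of the loose probe rod (about 120 g), lying level in its cradle, axis 50 mm above the table. x axis: along the rod to its thin tip (y, z turn as it rolls). Steel shank 12 mm diameter, 170 mm long; black sleeve 18 mm diameter, 60 mm long round the centre (grip here); tip 6 mm diameter, 30 mm long at the +x end; brass plug 18 mm diameter, 14 mm long at the -x end
- rod_tip (a point): end of the rod's thin tip, 115 mm from rod_center along the rod's +x
- cradle: fixed grey cradle of the rod; origin under its centre, x along the rod. Base 160 x 60 x 8 mm and two V blocks 14 mm long, 40 mm across, at x = -60 and +60 mm, rising 6 mm above the rod's axis
- clip_seat (a point): where rod_center belongs when the rod is home in the clip, 70 mm above the table. x: along the seated rod, to the grey block; y across; z up. Two dark steel forks 12 mm thick at x = -50 and +50 mm: slots 14 mm wide, floor 6 mm below this point; the -y walls rise 28 mm above it and flare outwards. 88 mm between the forks are free for sleeve and gripper, down to 40 mm below this point
- jig: fixed aluminium base plate of the test jig, 300 x 90 x 12 mm, from x = -105 to +195 mm, carrying the clip and the grey block (40 x 60 mm, top 110 mm above the table, from x = 147 mm); origin on the table below clip_seat, same axes
- jaw (a joint): angle (rad) of the clip's sprung steel jaw: two arms at x = -62 and +62 mm of clip_seat on one shaft below the slots. 0: closed, noses reach from +y over the slots to their middle, 9 to 30 mm above clip_seat. A rod pushed straight down on the noses' sloping faces swings it out (about 0.1 rad, 5 to 20 N of push); it springs back by itself over the seated rod
- key_bow (a point): centre of the bow (grip) of the key to use, loose, 40 g, upright in a slot of the holder. Black rectangular bow 28 mm (x) by 10 mm (y) by 42 mm (z, up). A steel collar, 21 mm diameter, 21 to 27 mm below this point, rests on the face of what the key is in; below it a flat blade 12 mm (x) by 5 mm (y), 20 mm long, with tapered foot. It fits either way round (half a turn)
- spare_bow (a point): the other key, to be left alone: the same, but with a round disc bow 38 mm diameter, 10 mm thick; this point lies on its axis 27 mm above the holder's top
- holder: fixed wooden key holder 130 (x) by 50 (y) by 30 mm high, origin under its centre; slots at x = -32 and +32 mm, 25 mm deep; which key stands in which slot varies
- slot (a point): centre of the mouth of the key slot in the top face of the round key switch (37 mm diameter, 26 mm high) on the drive unit, 86 mm above the table. x axis along the slot, which is 14 mm (x) by 7 mm (y), 22 mm deep; z up, the turning axis. Turns with the switch. With the key home, key_bow is 27 mm above this point
- unit: fixed drive unit, grey box 220 (x) by 120 (y) by 60 mm high, small display on top; origin under its centre; the key switch stands on it at x = -40 mm
- switch (a joint): angle (rad) of the key switch: 0 off (start), grows as it turns clockwise seen from above, stop at 1.22 (70 degrees); friction about 0.06 N m, stays where it is left. The key has about 0.18 rad of play in the slot before it drives the switch, so the key itself turns about 1.4 rad to reach the stop
- gel: white plastic gel bottle, 52 mm diameter, 150 mm high, standing; origin at its foot. Bystander
- tape: roll of paper tape, 70 mm diameter, 24 mm high, lying; origin under its centre. Bystander
- driver: screwdriver lying on the table. Bystander
- beaker: glass beaker, 66 mm diameter, 85 mm high, standing; origin at its foot. Bystander
- probe: white hand-held scan head, about 130 x 56 x 26 mm, lying; origin under its body. Bystander
- carton: small cardboard box 70 x 50 x 40 mm; origin under its centre. Bystander
Things that resemble listed ones, but are neither listed nor needed, are in the scene too. Leave any orange look-alike of the part that bears key_bow alone.

How it is judged:
By the outcome, as a careful person would: the job done as asked, in the order asked, and still so for the second after the job is handed in, with the robot touching nothing.
It also fails if it takes over 67 s, if anything falls off the work surface, if the arm or the gripper's body presses on something with over 40 N, if the wrist force passes 120 N, or if a joint passes its speed limit or range.

## Working session

There is one attempt and no reset: what is moved stays moved. The work goes in short steps, Python scripts to look and compute and a tool call to move; the robot and the scene stay as the last step left them, time stands still between calls to the robot, and variables do not carry over. Pictures are saved under pics/ and viewed, about 8 in all and at most 12, crops included, and the job is handed in when it is done.

Besides the shell and the picture viewer there is one more tool, called after "Call:" as name([rows], argument=value, ...), one row to a line, values as JSON. carry_out: Moves the arm, as the interface text tells. Its arguments: {"type":"object","properties":{"targets":{"type":"array","items":{"type":"array","items":{"type":"number"}}}},"required":["targets"]}

```bash
ls; mkdir -p pics; cat > h.py <<'E'
import numpy as np, cv2, pickle
from bench import robot
def snap(n,f):
    s=robot.snapshot(n); pickle.dump(s,open(f'pics/{f}.pkl','wb')); cv2.imwrite(f'pics/{f}.png',s['image'][:,:,::-1]); return s
def load(f): return pickle.load(open(f'pics/{f}.pkl','rb'))
def ray(s,uv):
    p=cv2.undistortPoints(np.array(uv,float).reshape(-1,1,2),np.array(s['camera_matrix']),np.array(s['distortion'])).reshape(-1,2)
    P=np.array(s['pose']); d=np.c_[p[:,0],-p[:,1],-np.ones(len(p))]@P[:3,:3].T
    return P[:3,3],d
def onz(s,uv,z):
    o,d=ray(s,uv); return o+d*((z-o[2])/d[:,2])[:,None]
def proj(s,X):
    P=np.array(s['pose']); c=(np.atleast_2d(X)-P[:3,3])@P[:3,:3]; c=c*[1,-1,-1]
    return cv2.projectPoints(c,np.zeros(3),np.zeros(3),np.array(s['camera_matrix']),np.array(s['distortion']))[0].reshape(-1,2)
E
python3 - <<'E'
from h import *
print(robot.get_obs())
for n in('side','top'):
    s=snap(n,n+'0'); print(n,np.round(s['pose'],3),s['camera_matrix'],s['distortion'])
E
```

```text
pics
{'time': 0.0, 'joint_positions': array([ 1.18390986e+00,  8.79375959e-02,  1.37223369e+00,  8.27802210e-06,
        1.68361301e+00, -1.03105591e-01]), 'qvel': array([ 0.00011109,  0.00057857, -0.00075477, -0.00130578,  0.00057674,
       -0.00023051]), 'joint_torque': array([ 4.57781844e-04, -3.40175629e+01, -3.02432513e+01,  7.21413642e-02,
        3.29866027e-02, -2.00011882e-04]), 'tool_pos': array([0.15378901, 0.52748868, 0.20432414]), 'ee_rot': array([-1.6776559 ,  1.56860467, -1.96143585]), 'wrist_force': array([ 0.50525821, -0.13814637, -0.30847892]), 'wrist_torque': array([ 0.00578599, -0.03023951,  0.00954996]), 'width': 0.09353604000557428}
side [[-0.955  0.193 -0.226  0.325]
 [-0.297 -0.614  0.731  0.831]
 [ 0.002  0.765  0.644  0.722]
 [ 0.     0.     0.     1.   ]] [[428.20186281   0.         321.94669273]
 [  0.         428.20186281 205.37373804]
 [  0.           0.           1.        ]] [-0.09283739  0.          0.          0.          0.        ]
top [[-0.026  0.987 -0.16   0.4  ]
 [-0.999 -0.023  0.022  0.087]
 [ 0.018  0.16   0.987  1.056]
 [ 0.     0.     0.     1.   ]] [[388.94734004   0.         314.89218758]
 [  0.         388.94734004 202.30236859]
 [  0.           0.           1.        ]] [0.00102429 0.         0.         0.         0.        ]
```

View pics/top0.png

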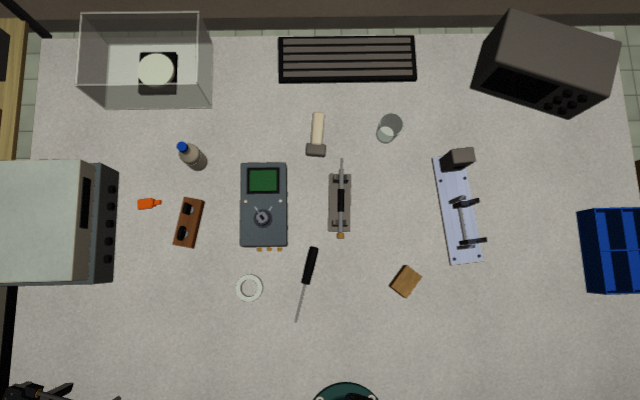

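View pics/side0.png

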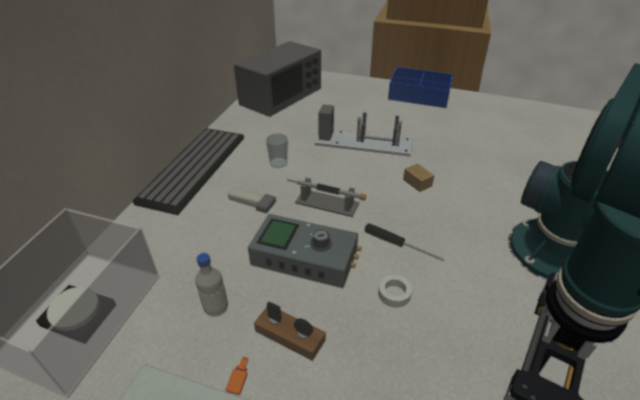

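Top view: the cradle and rod are at (340,200) with the tip up. The jig is at (460,210) with the grey block at (458,158). The unit is at (263,205) with the switch at (263,217), and the holder is at (188,222). The orange look-alike lies at (149,203). In the side view, the holder's two keys are at (274,312) and (304,328). Next is an enlarged montage of these.

```bash
python3 - <<'E'
from h import *
t=load('top0')['image'];s=load('side0')['image']
c=lambda im,x,y,w,h:cv2.resize(im[y:y+h,x:x+w],(400,300),interpolation=cv2.INTER_CUBIC)
m=np.vstack([np.hstack([c(s,245,295,100,75),c(t,160,190,80,60)]),np.hstack([c(t,400,140,160,120+0),c(t,300,150,120,90)])])
cv2.imwrite('pics/m.png',m[:,:,::-1])
E
```

```text
(no output)
```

View pics/m.png

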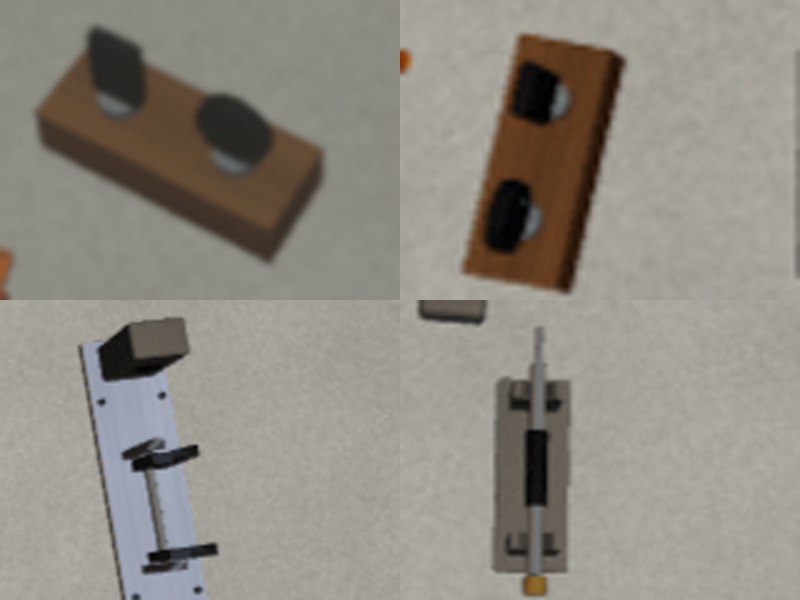

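The rectangular bow is the upper one in the top view at (187,209), or (274,312) in the side view. It has a squared outline, while the other at (182,233) / (304,328) is a disc. The orange look-alike at (149,203) is not a candidate. Now I'll measure.

```bash
python3 - <<'E'
from h import *
s=load('top0');im=s['image'].astype(int);R,G,B=im[...,0],im[...,1],im[...,2]
def comp(mask,box):
    m=np.zeros(mask.shape,np.uint8);x0,y0,x1,y1=box;m[y0:y1,x0:x1]=mask[y0:y1,x0:x1]
    n,l,st,c=cv2.connectedComponentsWithStats(m); k=1+np.argmax(st[1:,4]); ys,xs=np.where(l==k); return np.c_[xs,ys],st[k]
def rect(name,mask,box,z):
    p,st=comp(mask,box); w=onz(s,p,z)[:,:2]; r=cv2.minAreaRect((w*1000).astype(np.float32)); print(name,st,np.round(r[0],1),np.round(r[1],1),round(r[2],2)); return r
rect('plate',(B>R+12)&(R>100),(420,140,500,280),.012)
rect('cradle',(abs(R-B)<25)&(R<145)&(R>60),(320,165,360,235),.008)
rect('sleeve',(R<45),(330,180,350,220),.056)
rect('brass',(R>B+50),(330,228,350,245),.05)
rect('holder',(R>B+25)&(R<160),(165,190,212,255),.03)
rect('unit',(R<100),(235,155,292,250),.06)
print('tip',onz(s,[[341.5,158.5],[340,234.5]],.05))
# switch crops
t=s['image'];a=load('side0')['image']
c=lambda im,x,y,w,h:cv2.resize(im[y:y+h,x:x+w],(400,300),interpolation=cv2.INTER_CUBIC)
m=np.hstack([c(t,243,202,40,30),c(a,298,222,48,36)]);m2=np.hstack([c(a,310,100,120,90),c(a,255,298,40,30)])
cv2.imwrite('pics/m2.png',np.vstack([m,m2])[:,:,::-1])
E
```

```text
plate [ 433  157   50  108 2092] [ 544.6 -324.2] [296.4  86.8] 5.32
cradle [ 327  165   25   68 1137] [579.7  -3.7] [ 64.1 186.7] 86.88
sleeve [338 189   6  23 134] [566.2  -2.9] [13.1 58.4] 87.94
brass [337 233   7   5  31] [475.3   1.2] [15.7 10.4] 88.56
holder [172 196  33  52 883] [521.3 398.9] [ 58.8 130.9] 78.13
unit [ 240  162   48   85 3845] [561.2 197.3] [121.5 220.7] 89.15
tip [[ 0.67951598 -0.01026089  0.05      ]
 [ 0.47657473  0.00121753  0.05      ]]
```

View pics/m2.png

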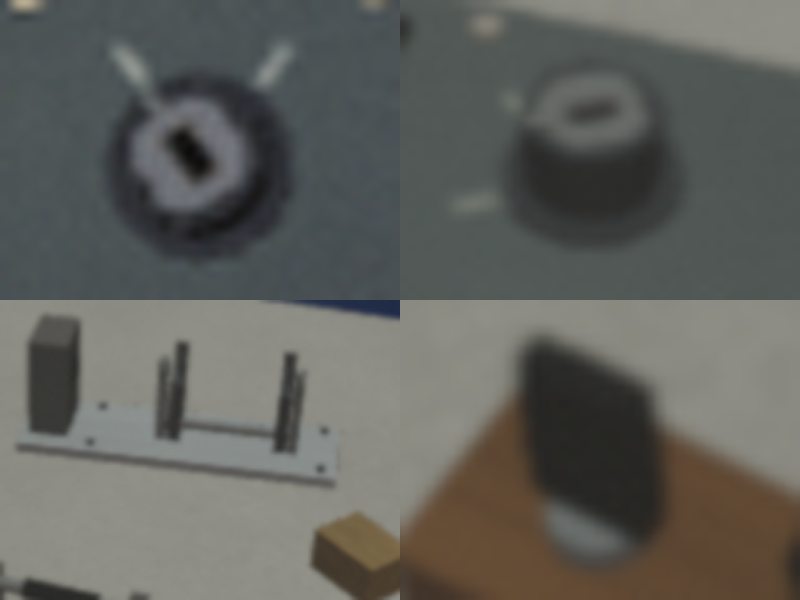

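```bash
cat >> h.py <<'E'
from scipy.spatial.transform import Rotation as Rot
def st():
    o=robot.get_obs(); R=Rot.from_euler('xyz',o['ee_rot']).as_matrix()
    print('t',round(o['time'],2),'p',np.round(o['tool_pos']*1e3,1),'tilt',np.round(R[:,0],3),'yawY',round(np.degrees(np.arctan2(R[1,1],R[0,1])),2),'q6',round(o['joint_positions'][5],2),'F',np.round(o['wrist_force'],1),'T',np.round(o['wrist_torque'],2),'w',round(o['width']*1e3,1)); return o,R
def move(target,yaw):
    "cm shift in tool axes, deg turn; yaw = desired dir of tool y (mod 180)"
    o,R=st(); d=R.T@(np.array(target)-o['tool_pos'])*100
    y=np.degrees(np.arctan2(R[1,1],R[0,1])); k=-((yaw-y+90)%180-90); print('shift cm',np.round(d,2),'turn',round(k,2))
def W(x,y,yaw,P):
    a=np.radians(yaw);P=np.atleast_2d(np.array(P,float));return np.c_[x+P[:,0]*np.cos(a)-P[:,1]*np.sin(a),y+P[:,0]*np.sin(a)+P[:,1]*np.cos(a),P[:,2]]
def tri(pts):
    A=np.zeros((3,3));b=np.zeros(3)
    for s,uv in pts:
        o,d=ray(s,[uv]);d=d[0]/np.linalg.norm(d[0]);M=np.eye(3)-np.outer(d,d);A+=M;b+=M@o
    return np.linalg.solve(A,b)
E
python3 - <<'E'
from h import *
s=load('top0');a=load('side0')
st()
sl=onz(s,[[262.0,217.2],[260.2,214.5],[263.8,220]],.086);print('slot top',sl[0],np.degrees(np.arctan2(*(sl[1]-sl[2])[[1,0]])))
q=lambda u,v:(298+(u-400)/8.333,222+v/8.333)
e=onz(a,[q(594,111),q(570,115),q(619,106)],.086);print('slot side',e[0],np.degrees(np.arctan2(*(e[1]-e[2])[[1,0]])), 'tri',tri([(s,(262,217.2)),(a,q(594,111))]))
k=lambda u,v:(255+(u-400)/10,298+(v-300)/10)
b=onz(a,[k(535,337),k(650,387)],.078);print('bow top edge side',b,np.degrees(np.arctan2(*(b[1]-b[0])[[1,0]])))
print('holder ax', W(.5213,.3989,-11.9,[[32,0,0]])/1)
# overlay
C=(499.8,-328.4,5.32)
P=[]
for x in(-56,-44,44,56):P+= [[x,-7,98],[x,-7,70],[x,7,70]]
for x in(-62,62):P+=[[x,0,79],[x,0,100]]
P+=[[147,-30,110],[147,30,110],[187,30,110],[187,-30,110]]+[[x,y,12] for x in(-105,195) for y in(-45,45)]
X=W(*C,P)/1e3
out=[]
for v,(x,y,w,h) in((s,(420,140,90,135)),(a,(310,100,120,180))):
    m=cv2.resize(v['image'][y:y+h,x:x+w],(400,600),interpolation=cv2.INTER_CUBIC).copy();f=400/w
    for p in proj(v,X):
        cv2.circle(m,(int((p[0]-x+.5)*f),int((p[1]-y+.5)*f)),2,(255,0,0),-1)
    out.append(m)
cv2.imwrite('pics/ov.png',np.hstack(out)[:,:,::-1])
E
```

```text
t 0.1 p [153.8 527.5 204.5] tilt [-0.001 -0.002 -1.   ] yawY 73.74 q6 -0.1 F [ 0.4 -0.1  1.3] T [ 0.04 -0.    0.01] w 94.0
slot top [0.52202138 0.19837153 0.086     ] 32.36297531752473
slot side [0.52082922 0.20399593 0.086     ] 32.1794256443835 tri [0.52253967 0.1989381  0.08086833]
bow top edge side [[0.56376604 0.39392272 0.078     ]
 [0.53932163 0.39799884 0.078     ]] 170.53301729284723
holder ax [[31.83358752 -6.19963393  0.        ]]
```

View pics/ov.png

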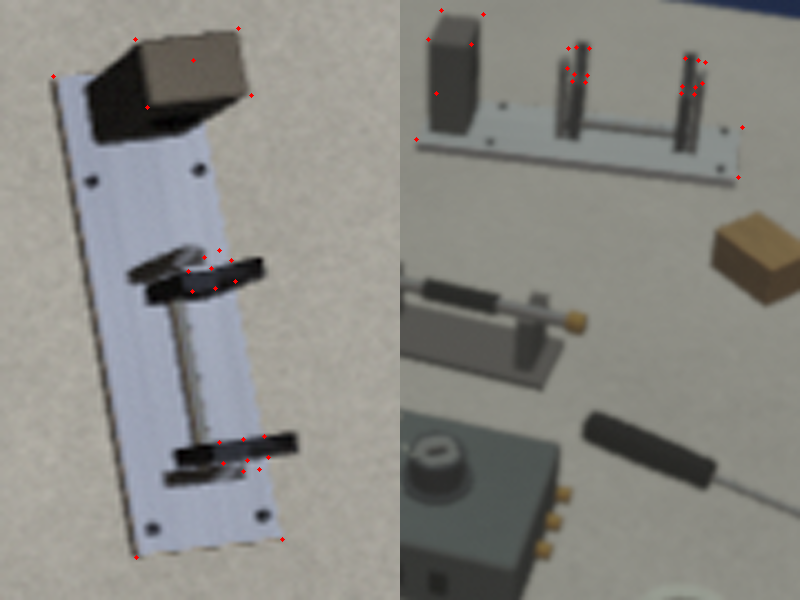

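The top overlay agrees well. The side view reads about 1–2 px off, so I'll rely on the top view. Now I'll approach the rod.

```bash
python3 - <<'E'
from h import *
move((.5655,-.0035,.204),86.9)
s=load('top0')
e=onz(s,[(184,202.6),(182.8,214)],.078);print(e,np.degrees(np.arctan2(*(e[0]-e[1])[[1,0]])))
E
```

```text
t 0.1 p [153.8 527.5 204.5] tilt [-0.001 -0.002 -1.   ] yawY 73.74 q6 -0.1 F [ 0.4 -0.1  1.3] T [ 0.04 -0.    0.01] w 94.0
shift cm [  0.11 -39.45  54.39] turn -13.16
[[0.56501579 0.39610976 0.078     ]
 [0.53595565 0.39832275 0.078     ]] -4.354781191321372
```

Call:
carry_out([
  [0,0,-2.47,3.4,0],
  [0,0,-2.47,3.4,0],
  [0,0,-2.47,3.4,0],
  [0,0,-2.47,3.4,0],
  [0,0,-2.47,3.4,0],
  [0,0,-2.47,3.4,0],
  [0,0,-2.47,3.4,0],
  [0,0,-2.47,3.4,0],
  [0,0,-2.47,3.4,0],
  [0,0,-2.47,3.4,0],
  [0,0,-2.47,3.4,0],
  [0,0,-2.47,3.4,0],
  [0,0,-2.47,3.4,0],
  [0,0,-2.47,3.4,0],
  [0,0,-2.47,3.4,0],
  [0,0,-2.47,3.4,0],
  [0,0,0,0,-6.6],
  [0,0,0,0,-6.6],
  [0,0,0,0,0],
])

```text
time: 2.0
tool_pos: [0.5654, -0.0041, 0.2045]
ee_rot: [3.014, 1.569, 2.959]
wrist_force: [-0.2, -0.1, 0.2]
width: 0.0936
```

```bash
python3 -c "
from h import *
move((.5655,-.0035,.031),86.9)"
```

```text
t 2.0 p [565.4  -4.1 204.5] tilt [-0.002  0.    -1.   ] yawY 86.88 q6 -1.62 F [-0.2 -0.1  0.2] T [ 0.06  0.01 -0.02] w 93.6
shift cm [17.35  0.06  0.03] turn -0.02
```

Call:
carry_out([
  [0,3,0,0,0],
  [0,4,0,0,0],
  [0,4,0,0,0],
  [0,3,0.1,0,0],
  [0,2,0,0,0],
  [0,1.3,0,0,0],
  [0,0,0,0,0],
  [0.5,0,0,0,0],
  [0.8,0,0,0,0],
  [1,0,0,0,0],
  [1,0,0,0,0],
  [1,0,0,0,0],
  [1,0,0,0,0],
  [1,0,0,0,0],
  [1,0,0,0,0],
])

```text
time: 3.5
tool_pos: [0.5656, -0.0027, 0.0324]
ee_rot: [2.261, 1.571, 2.208]
wrist_force: [0.8, 0.1, -0.3]
width: 0.0331
```

```bash
python3 -c "
from h import *
st()"
```

```text
t 3.5 p [565.6  -2.7  32.4] tilt [-0.  0. -1.] yawY 86.94 q6 -1.62 F [ 0.8  0.1 -0.3] T [ 0.01 -0.02  0.01] w 33.1
```

Still closing (33 mm). I'll finish the grip and lift.

Call:
carry_out([
  [1,0,0,0,0],
  [1,0,0,0,0],
  [1,0,0,0,0],
  [1,0,0,0,0],
  [1,0,0,0,0],
  [1,-0.5,0,0,0],
  [1,-1.5,0,0,0],
  [1,-3,0,0,0],
  [1,-3,0,0,0],
  [1,-2,0,0,0],
  [1,0,0,0,4.2],
  [1,0,0,0,0],
])

```text
time: 4.7
tool_pos: [0.5665, -0.0023, 0.1349]
ee_rot: [0.267, 1.567, 0.141]
wrist_force: [-0.0, 0.1, -0.7]
width: 0.0171
```

```bash
python3 -c "
from h import *
move((.4998,-.3284,.131),95.32)"
```

```text
t 4.7 p [566.5  -2.3 134.9] tilt [ 0.004  0.001 -1.   ] yawY 82.77 q6 -1.55 F [-0.   0.1 -0.7] T [ 0.05  0.02 -0.01] w 17.1
shift cm [  0.35 -33.2   -2.51] turn -12.55
```

Call:
carry_out([
  [1,0,-2,-0.15,0],
  [1,0,-3.8,-0.29,0],
  [1,0,-3.8,-0.29,0],
  [1,0,-3.8,-0.29,0],
  [1,0,-3.8,-0.29,0],
  [1,0,-3.8,-0.29,0],
  [1,0,-3.8,-0.29,0],
  [1,0,-3.8,-0.29,0],
  [1,0,-3.1,-0.23,0],
  [1,0,-1.5,-0.1,0],
  [1,0,0,0,-6.3],
  [1,0,0,0,-6.3],
  [1,0,0,0,0],
  [1,0,0,0,0],
])

```text
time: 6.1
tool_pos: [0.499, -0.328, 0.1323]
ee_rot: [1.693, 1.57, 1.785]
wrist_force: [0.2, 0.6, -0.8]
width: 0.017
```

```bash
python3 - <<'E'
from h import *
move((.4998,-.3284,.131),95.32)
s=snap('top','top1');a=snap('side','side1')
out=[]
for v,(x,y,w,h) in((s,(410,130,90,135)),(a,(290,40,120,180))):
    out.append(cv2.resize(v['image'][y:y+h,x:x+w],(400,600),interpolation=cv2.INTER_CUBIC))
cv2.imwrite('pics/r1.png',np.hstack(out)[:,:,::-1])
E
```

```text
t 6.1 p [ 499.  -328.   132.3] tilt [-0.     0.001 -1.   ] yawY 95.29 q6 -2.34 F [ 0.2  0.6 -0.8] T [0.07 0.01 0.03] w 17.0
shift cm [ 0.13 -0.05  0.08] turn -0.03
```

View pics/r1.png

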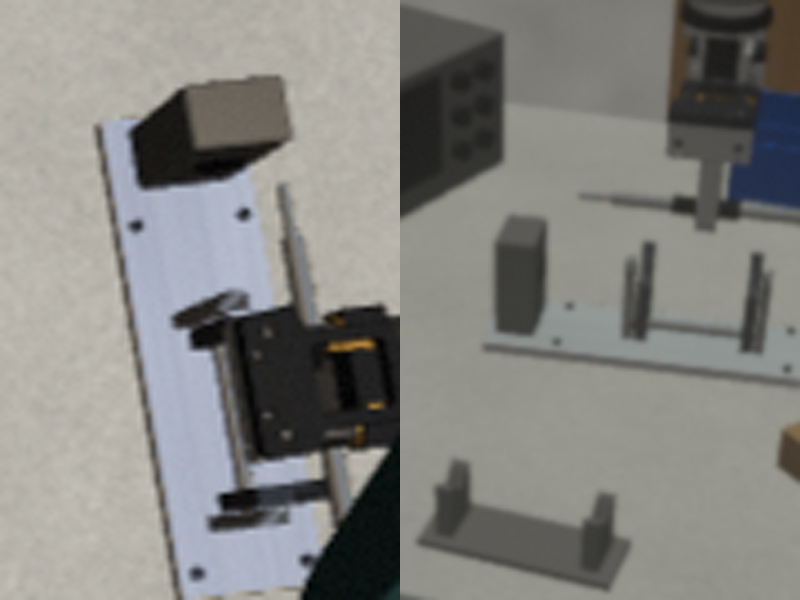

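```bash
python3 - <<'E'
from h import *
s=load('top1');a=load('side1')
T=W(.499,-.328,5.29,[[.115,0,.1513],[.085,0,.1513],[.04,0,.1513]])
for v,(x,y,f) in((s,(410,130,40/9)),(a,(290,40,10/3))):
    p=proj(v,T);print('pred crop',np.round((p-[x,y]+.5)*f,1))
print(onz(s,[(410+282.5/4.444-.5,130+185/4.444-.5)],.1513),T[0])
E
```

```text
pred crop [[284.3 184.5]
 [294.4 238.4]
 [309.9 320.2]]
pred crop [[181.  191.2]
 [214.1 194.5]
 [264.2 199.4]]
[[ 0.61325388 -0.31640854  0.1513    ]] [ 0.61351019 -0.31739737  0.1513    ]
```

The rod is held level with the tip towards the block, at the position predicted. In the left crop the tip is at (282,185) against a prediction of (284,185). I'll descend to just above the noses, then push.

Call:
carry_out([
  [1,1,0,0.08,0],
  [1,2,-0.04,0,0],
  [1,1,0,0,0],
  [1,0.3,0,0,0],
  [1,0.3,0,0,0],
  [1,0.3,0,0,0],
  [1,0,0,0,0],
])

```text
time: 6.9
tool_pos: [0.4997, -0.3293, 0.0836]
ee_rot: [-0.421, 1.57, -0.328]
wrist_force: [-0.8, 0.6, -1.3]
width: 0.0171
```

```bash
python3 -c "
from h import *
move((.4998,-.3284,.0524),95.32)"
```

```text
t 6.9 p [ 499.7 -329.3   83.6] tilt [ 0. -0. -1.] yawY 95.34 q6 -2.34 F [-0.8  0.6 -1.3] T [-0.04  0.01 -0.04] w 17.1
shift cm [3.12 0.09 0.01] turn 0.02
```

Call:
carry_out([
  [1,0.3,0.05,0,0],
  [1,0.3,0,0,0],
  [1,0.3,0,0,0],
  [1,0.3,0,0,0],
])

```text
time: 7.3
tool_pos: [0.5001, -0.33, 0.0724]
ee_rot: [-1.118, 1.567, -1.025]
wrist_force: [-0.1, -1.6, 2.4]
width: 0.0174
```

Call:
carry_out([
  [1,0.3,0,0,0],
  [1,0.3,0,0,0],
  [1,0.3,0,0,0],
])

```text
time: 7.6
tool_pos: [0.5005, -0.3302, 0.0639]
ee_rot: [-0.985, 1.566, -0.892]
wrist_force: [0.5, -4.4, 5.0]
width: 0.0174
```

```bash
python3 -c "
from h import *
move((.4998,-.3284,.0524),95.32)"
```

```text
t 7.6 p [ 500.5 -330.2   63.9] tilt [ 0.003 -0.003 -1.   ] yawY 95.32 q6 -2.34 F [ 0.5 -4.4  5. ] T [-0.62 -0.1   0.04] w 17.4
shift cm [ 1.15  0.19 -0.06] turn 0.0
```

Call:
carry_out([
  [1,0.3,0.05,0,0],
  [1,0.3,0,0,0],
  [1,0.3,0,0,0],
  [1,0,0,0,0],
])

```text
time: 8.0
tool_pos: [0.4993, -0.3289, 0.0525]
ee_rot: [-1.967, 1.57, -1.874]
wrist_force: [1.2, -5.9, -0.7]
width: 0.0171
```

Call:
carry_out([
  [1,0.2,0,0,0],
  [1,0.1,0,0,0],
  [1,0,0,0,0],
])

```text
time: 8.3
tool_pos: [0.4994, -0.3289, 0.0523]
ee_rot: [-1.5, 1.569, -1.407]
wrist_force: [-1.4, -3.3, 9.0]
width: 0.017
```

```bash
python3 - <<'E'
from h import *
move((.4998,-.3284,.0524),95.32)
E
```

```text
t 8.3 p [ 499.4 -328.9   52.3] tilt [ 0.    -0.002 -1.   ] yawY 95.33 q6 -2.34 F [-1.4 -3.3  9. ] T [-0.49  0.51 -0.  ] w 17.0
shift cm [-0.01  0.05  0.04] turn 0.01
```

Forces show bottom contact (9 N at TCP z = 52.3 mm, as expected). I'll release and retreat straight up.

Call:
carry_out([
  [0.5,0,0,0,0],
  [0.5,0,0,0,0],
  [0.5,0,0,0,0],
  [0.5,0,0,0,0],
  [0.5,0,0,0,0],
  [0.5,-1,0,0,0],
  [0.5,-3,0,0,0],
  [0.5,-4,0,0,0],
  [0.5,-3,0,0,0],
  [0,0,3,0,0],
  [0,0,5,0,0],
  [0,0,5,0,0],
  [0,0,5,0,0],
  [0,0,5,0,0],
  [0,0,0,0,0],
])

```text
time: 9.8
tool_pos: [0.4777, -0.094, 0.1618]
ee_rot: [0.771, 1.568, 0.871]
wrist_force: [0.2, 0.2, -0.2]
width: 0.0916
```

```bash
python3 - <<'E'
from h import *
st()
s=snap('top','top2');a=snap('side','side2')
out=[]
for v,(x,y,w,h) in((s,(420,140,90,135)),(a,(305,70,120,180))):
    out.append(cv2.resize(v['image'][y:y+h,x:x+w],(400,600),interpolation=cv2.INTER_CUBIC))
cv2.imwrite('pics/r2.png',np.hstack(out)[:,:,::-1])
X=W(.4998,-.3284,5.32,[[.115,0,.07],[-.099,0,.07],[.03,0,.079],[-.03,0,.079]])
print((proj(s,X)-[420,140]+.5)*40/9)
E
```

```text
t 9.8 p [477.7 -94.  161.8] tilt [ 0.002  0.002 -1.   ] yawY 95.75 q6 -1.98 F [ 0.2  0.2 -0.2] T [-0.01 -0.01  0.01] w 91.6
[[182.11755253 171.86404364]
 [249.00156723 537.12485824]
 [214.44060528 311.81897066]
 [233.46558852 415.36336323]]
```

View pics/r2.png

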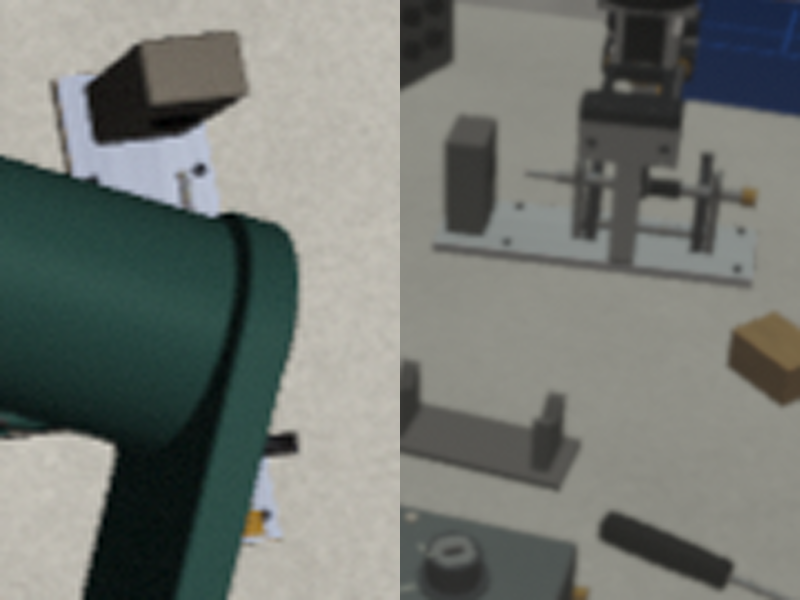

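Rod looks home: tip at (185,172) and plug end at (248,535), both matching prediction, and the side view shows it level in the forks. Now on to the key.

```bash
python3 -c "
from h import *
move((.5515,.392,.150),80)"
```

```text
t 9.9 p [478.4 -98.4 161.6] tilt [ 0.002 -0.001 -1.   ] yawY 95.49 q6 -1.99 F [ 0.8  1.5 -0.2] T [ 0.01 -0.03  0.03] w 93.2
shift cm [ 1.12 48.12 11.97] turn 15.49
```

Call:
carry_out([
  [0,0,2,0.5,0],
  [0,0,4,1,0],
  [0,0,4,1,0],
  [0,0,4,1,0],
  [0,0,4,1,0],
  [0,0,4,1,0],
  [0,0,4,1,0],
  [0,0,4,1,0],
  [0,0,4,1,0],
  [0,0,4,1,0],
  [0,0,4,1,0],
  [0,0,4,1,0],
  [0,0,2.1,0.5,0],
  [0,0,0,0,7.7],
  [0,0,0,0,7.7],
  [0,1,0,0,0],
  [0,0,0,0,0],
])

```text
time: 11.6
tool_pos: [0.5533, 0.3892, 0.1481]
ee_rot: [-2.359, 1.567, -2.534]
wrist_force: [-0.6, -0.4, -0.7]
width: 0.0937
```

```bash
python3 - <<'E'
from h import *
move((.5515,.392,.040),80)
s=snap('top','top3');a=snap('side','side3')
out=[]
for v,(x,y,w,h) in((s,(400,130,100,150)),(a,(230,220,100,150))):
    out.append(cv2.resize(v['image'][y:y+h,x:x+w],(400,600),interpolation=cv2.INTER_CUBIC))
cv2.imwrite('pics/r3.png',np.hstack(out)[:,:,::-1])
X=W(.4998,-.3284,5.32,[[.115,0,.07],[-.099,0,.07],[.03,0,.079],[-.03,0,.079]])
print((proj(s,X)-[400,130]+.5)*4)
o=robot.get_obs();print((proj(a,o['tool_pos'])-[230,220]+.5)*4)
E
```

```text
t 11.6 p [553.3 389.2 148.1] tilt [-0.003 -0.002 -1.   ] yawY 79.98 q6 -0.87 F [-0.6 -0.4 -0.7] T [-0.    0.   -0.02] w 93.7
shift cm [10.81  0.27 -0.2 ] turn -0.02
[[243.90579728 194.67763928]
 [304.10141051 523.41237242]
 [272.99654475 320.63707359]
 [290.11902967 413.82702691]]
[[168.72397578 226.39581727]]
```

View pics/r3.png

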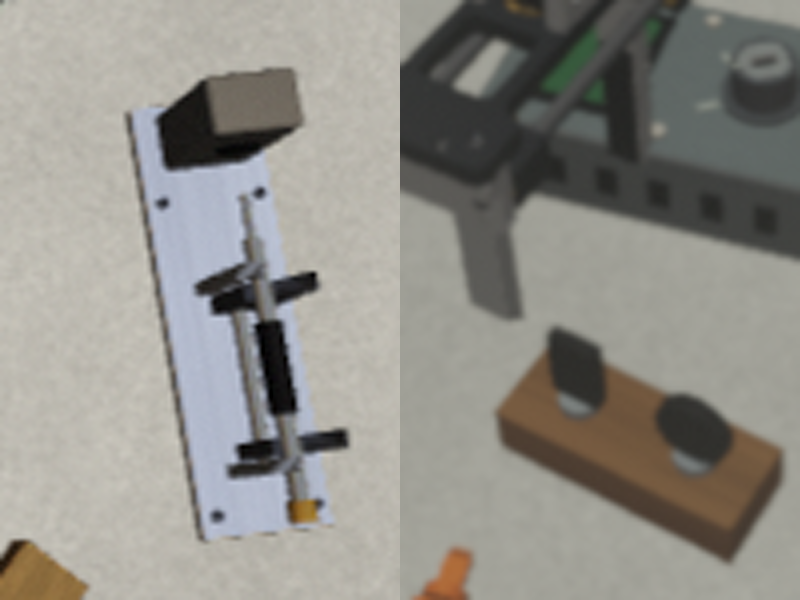

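Rod is home with both jaw noses over it, at about (255,268) and (290,462) in the left crop. The rectangular key stands at (577,370) right, below the open fingers. I'll descend and grip it.

Call:
carry_out([
  [0,2,0.27,-0.2,0],
  [0,3,0,0,0],
  [0,3,0,0,0],
  [0,2,0,0,0],
  [0,0.8,0,0,0],
  [0,0,0,0,0],
  [1,0,0,0,0],
  [1,0,0,0,0],
  [1,0,0,0,0],
  [1,0,0,0,0],
  [1,0,0,0,0],
  [1,0,0,0,0],
  [1,0,0,0,0],
  [1,0,0,0,0],
  [1,0,0,0,0],
  [1,0,0,0,0],
  [1,0,0,0,0],
  [1,0,0,0,0],
  [1,0,0,0,0],
])

```text
time: 13.6
tool_pos: [0.5515, 0.395, 0.0426]
ee_rot: [1.417, 1.568, 1.242]
wrist_force: [0.6, 3.7, -1.7]
width: 0.0099
```

```bash
python3 -c "
from h import *
st()"
```

```text
t 13.6 p [551.5 395.   42.6] tilt [ 0.001  0.002 -1.   ] yawY 79.96 q6 -0.86 F [ 0.6  3.7 -1.7] T [ 0.83 -0.19  0.  ] w 9.9
```

Call:
carry_out([
  [1,0,0.25,0,0],
  [1,-0.5,0,0,0],
  [1,-1,0,0,0],
  [1,-2,0,0,0],
  [1,-3,0,0,0],
  [1,-3,0,0,0],
  [1,0,0,0,0],
  [1,0,0,0,0],
])

```text
time: 14.4
tool_pos: [0.5524, 0.3963, 0.1391]
ee_rot: [0.584, 1.568, 0.409]
wrist_force: [-0.6, 0.7, -1.0]
width: 0.0103
```

```bash
python3 -c "
from h import *
move((.5222,.1984,.1345),122.3)"
```

```text
t 14.4 p [552.4 396.3 139.1] tilt [ 0.002  0.001 -1.   ] yawY 79.93 q6 -0.86 F [-0.6  0.7 -1. ] T [-0.05 -0.05 -0.04] w 10.3
shift cm [  0.43 -20.02   0.49] turn -42.37
```

Call:
carry_out([
  [1,0,-2,0.05,0],
  [1,0,-4,0.1,0],
  [1,0,-4,0.1,0],
  [1,0,-4,0.1,0],
  [1,0,-4,0.1,0],
  [1,0,-2,0.04,0],
  [1,0,0,0,-8.5],
  [1,0,0,0,-8.5],
  [1,0,0,0,-8.5],
  [1,0,0,0,-8.5],
  [1,0,0,0,-8.4],
  [1,0,0,0,0],
  [1,0,0,0,0],
])

```text
time: 15.7
tool_pos: [0.5208, 0.1982, 0.1359]
ee_rot: [2.867, 1.568, -2.855]
wrist_force: [0.3, -0.4, 0.1]
width: 0.0095
```

```bash
python3 - <<'E'
from h import *
move((.5222,.1984,.1345),122.3)
s=snap('top','top4');a=snap('side','side4')
out=[]
for v,(x,y,w,h) in((s,(235,175,60,90)),(a,(285,185,60,90))):
    out.append(cv2.resize(v['image'][y:y+h,x:x+w],(400,600),interpolation=cv2.INTER_CUBIC))
cv2.imwrite('pics/r4.png',np.hstack(out)[:,:,::-1])
o=robot.get_obs();p=o['tool_pos'];X=[p+[0,0,.0144-.047],p+[0,0,.0144-.027],[.5222,.1984,.086]]
print((proj(a,X)-[285,185]+.5)*400/60); print((proj(s,X)-[235,175]+.5)*400/60)
E
```

```text
t 15.7 p [520.8 198.2 135.9] tilt [-0.003 -0.001 -1.   ] yawY 122.16 q6 -1.87 F [ 0.3 -0.4  0.1] T [0.09 0.04 0.  ] w 9.5
shift cm [ 0.14 -0.06  0.13] turn -0.14
[[249.40413504 285.80997509]
 [249.51552568 238.92419834]
 [246.33481589 326.32437139]]
[[177.60563466 280.88984554]
 [171.0788305  274.0371374 ]
 [183.25519061 284.19669367]]
```

View pics/r4.png

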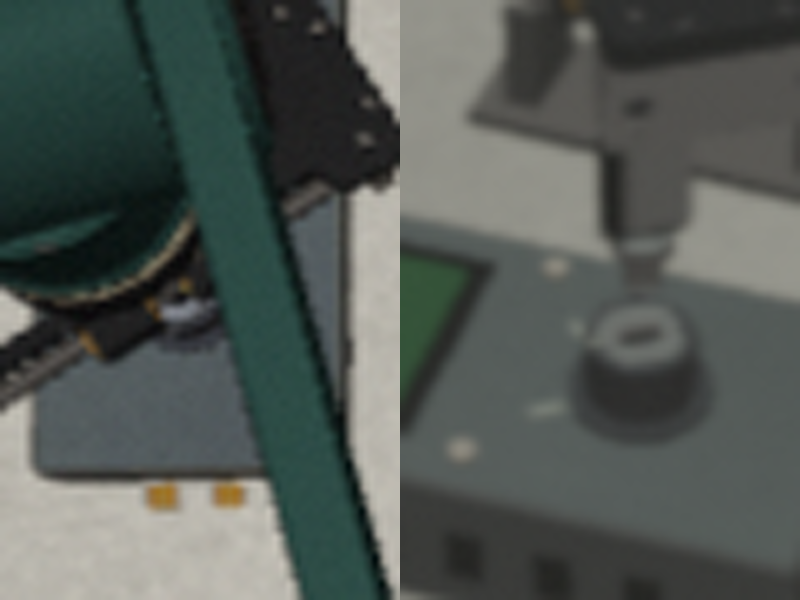

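Side crop: slot at (637,335), blade foot at (640,288). The bias against prediction is the same for both, so the key is where expected. I'll correct by about 1.4 mm and lower.

Call:
carry_out([
  [1,0.5,-0.06,0.13,-0.1],
  [1,0.5,0,0,0],
  [1,0.3,0,0,0],
  [1,0,0,0,0],
])

```text
time: 16.2
tool_pos: [0.5226, 0.1986, 0.1234]
ee_rot: [2.793, 1.569, -2.924]
wrist_force: [0.1, 0.4, -0.2]
width: 0.0101
```

Call:
carry_out([
  [1,0.2,0,0,0],
  [1,0.2,0,0,0],
  [1,0,0,0,0],
])

```text
time: 16.5
tool_pos: [0.523, 0.1987, 0.1202]
ee_rot: [2.732, 1.57, -2.985]
wrist_force: [-0.1, 0.5, -0.7]
width: 0.01
```

```bash
python3 -c "
from h import *
move((.5222,.1984,.0986),122.3)"
```

```text
t 16.5 p [523.  198.7 120.2] tilt [-0. -0. -1.] yawY 122.44 q6 -1.88 F [-0.1  0.5 -0.7] T [ 0.04 -0.02  0.02] w 10.0
shift cm [ 2.16  0.01 -0.08] turn 0.14
```

Call:
carry_out([
  [1,0.2,0,-0.07,0],
  [1,0.2,0,0,0],
  [1,0,0,0,0],
])

```text
time: 16.8
tool_pos: [0.5223, 0.1983, 0.1161]
ee_rot: [2.748, 1.57, -2.969]
wrist_force: [-0.5, -0.7, -0.6]
width: 0.0094
```

Call:
carry_out([
  [1,0.2,0,0,0],
  [1,0.2,0,0,0],
  [1,0,0,0,0],
])

```text
time: 17.1
tool_pos: [0.5223, 0.1983, 0.112]
ee_rot: [2.696, 1.57, -3.021]
wrist_force: [0.1, 0.3, -0.3]
width: 0.0095
```

```bash
python3 -c "
from h import *
move((.5222,.1984,.0986),122.3)"
```

```text
t 17.1 p [522.3 198.3 112. ] tilt [-0.001 -0.    -1.   ] yawY 122.44 q6 -1.88 F [ 0.1  0.3 -0.3] T [ 0.06  0.03 -0.03] w 9.5
shift cm [ 1.34  0.01 -0.  ] turn 0.14
```

It went in with no resistance, about 6 mm deep. Continuing down to the collar.

Call:
carry_out([
  [1,0.3,0,0,0],
  [1,0.3,0,0,0],
  [1,0.3,0,0,0],
  [1,0,0,0,0],
])

```text
time: 17.5
tool_pos: [0.5221, 0.1983, 0.1027]
ee_rot: [2.775, 1.569, -2.942]
wrist_force: [0.1, 0.2, -0.7]
width: 0.0102
```

Call:
carry_out([
  [1,0.2,0,0,0],
  [1,0.2,0,0,0],
  [1,0.1,0,0,0],
  [1,0,0,0,0],
])

```text
time: 17.9
tool_pos: [0.5224, 0.1984, 0.0983]
ee_rot: [2.414, 1.571, 2.98]
wrist_force: [-0.5, 0.6, -0.3]
width: 0.0097
```

```bash
python3 -c "
from h import *
move((.5222,.1984,.0986),122.3)"
```

```text
t 17.9 p [522.4 198.4  98.3] tilt [-0.  0. -1.] yawY 122.44 q6 -1.88 F [-0.5  0.6 -0.3] T [ 0.07 -0.   -0.04] w 9.7
shift cm [-0.03  0.02 -0.02] turn 0.14
```

Not touching yet; I'll press on gently until the collar contacts.

Call:
carry_out([
  [1,0.1,0,0,0],
  [1,0.1,0,0,0],
  [1,0,0,0,0],
])

```text
time: 18.2
tool_pos: [0.5227, 0.1985, 0.0981]
ee_rot: [-0.297, 1.57, 0.269]
wrist_force: [-1.5, -0.6, 5.9]
width: 0.0095
```

Call:
carry_out([
  [1,0.1,0,0,0],
  [1,0,0,0,0],
])

```text
time: 18.4
tool_pos: [0.5227, 0.1985, 0.098]
ee_rot: [-0.278, 1.569, 0.288]
wrist_force: [-4.1, -0.7, 9.5]
width: 0.0097
```

The collar is seated (9.5 N). I'll turn clockwise (positive turn).

Call:
carry_out([
  [1,-0.1,0,0,6],
  [1,0,0,0,6],
  [1,0,0,0,6],
  [1,0,0,0,6],
  [1,0,0,0,6],
  [1,0,0,0,6],
  [1,0,0,0,6],
  [1,0,0,0,6],
  [1,0,0,0,6],
  [1,0,0,0,6],
  [1,0,0,0,6],
  [1,0,0,0,6],
  [1,0,0,0,4],
  [1,0,0,0,0],
])

```text
time: 19.8
tool_pos: [0.5225, 0.2003, 0.0981]
ee_rot: [2.082, 1.567, 1.323]
wrist_force: [-3.2, 3.8, 6.5]
width: 0.0096
```

```bash
python3 -c "
from h import *
st()"
```

```text
t 19.8 p [522.5 200.3  98.1] tilt [ 0.001  0.004 -1.   ] yawY 46.49 q6 -0.55 F [-3.2  3.8  6.5] T [ 0.74  0.59 -0.02] w 9.6
```

Call:
carry_out([
  [1,0,0,0,3],
  [1,0,0,0,3],
  [1,0,0,0,0],
])

```text
time: 20.1
tool_pos: [0.5226, 0.2003, 0.0981]
ee_rot: [2.126, 1.567, 1.262]
wrist_force: [-1.6, 3.6, 5.5]
width: 0.01
```

```bash
python3 -c "
from h import *
o,R=st();print(o['joint_torque'])"
```

```text
t 20.1 p [522.6 200.3  98.1] tilt [ 0.001  0.004 -1.   ] yawY 40.52 q6 -0.45 F [-1.6  3.6  5.5] T [0.71 0.52 0.07] w 10.0
[ -2.56083816 -32.65595913 -27.09714353  -1.50065683  -0.46933863
   0.25997294]
```

Call:
carry_out([
  [1,0,0,0,3],
  [1,0,0,0,3],
  [1,0,0,0,0],
])

```text
time: 20.4
tool_pos: [0.5227, 0.2004, 0.098]
ee_rot: [2.146, 1.566, 1.179]
wrist_force: [-1.7, 3.2, 4.9]
width: 0.01
```

```bash
python3 -c "
from h import *
o,R=st();print(o['joint_torque'])"
```

```text
t 20.4 p [522.7 200.4  98. ] tilt [ 0.002  0.004 -1.   ] yawY 34.57 q6 -0.34 F [-1.7  3.2  4.9] T [0.82 0.53 0.36] w 10.0
[ -2.78591238 -32.80909181 -27.02669263  -1.4557163   -0.31784515
   0.53469239]
```

Torque has risen to 0.36 N m after about 88° of tool turn, well above friction, so the stop is reached. I'll unload slightly within the play, release and rise.

Call:
carry_out([
  [1,0,0,0,-3],
  [1,0,0,0,0],
  [0.6,0,0,0,0],
  [0.6,0,0,0,0],
  [0.6,0,0,0,0],
  [0.6,0,0,0,0],
  [0.6,0,0,0,0],
  [0.6,-1,0,0,0],
  [0.6,-2,0,0,0],
  [0.6,-3,0,0,0],
  [0.6,-4,0,0,0],
  [0.6,-4,0,0,0],
  [0.6,0,0,0,0],
])

```text
time: 21.7
tool_pos: [0.5254, 0.1992, 0.2451]
ee_rot: [1.182, 1.556, 0.265]
wrist_force: [1.2, -0.2, 0.4]
width: 0.0376
```

```bash
python3 -c "
from h import *
move((.4,.0,.25),40)"
```

```text
t 21.7 p [525.4 199.2 245.1] tilt [ 0.014  0.004 -1.   ] yawY 37.44 q6 -0.39 F [ 1.2 -0.2  0.4] T [ 0.01  0.01 -0.06] w 37.6
shift cm [ -0.74 -22.06   8.19] turn -2.56
```

Call:
carry_out([
  [0.6,0,-3,1.1,0],
  [0.6,0,-3.8,1.4,0],
  [0.6,0,-3.8,1.4,0],
  [0.6,0,-3.8,1.4,0],
  [0.6,0,-3.8,1.4,0],
  [0.6,0,-3.8,1.4,0],
  [0.6,0,0,0,0],
  [0.6,0,0,0,0],
])

```text
time: 22.5
tool_pos: [0.397, 0.0, 0.2367]
ee_rot: [1.325, 1.57, 0.406]
wrist_force: [0.2, -1.5, -0.3]
width: 0.0374
```

```bash
python3 - <<'E'
from h import *
st()
s=snap('top','top5');a=snap('side','side5')
c=lambda im,x,y,w,h:cv2.resize(im[y:y+h,x:x+w],(400,300),interpolation=cv2.INTER_CUBIC)
t=s['image'];i=a['image']
cv2.imwrite('pics/r5.png',np.vstack([np.hstack([c(t,235,190,60,45),c(i,285,205,72,54)]),np.hstack([c(t,395,130,180,135),c(i,160,80,320,240)])])[:,:,::-1])
E
```

```text
t 22.5 p [397.    0.  236.7] tilt [ 0.001  0.001 -1.   ] yawY 37.32 q6 -0.79 F [ 0.2 -1.5 -0.3] T [-0.03  0.09  0.01] w 37.4
```

View pics/r5.png

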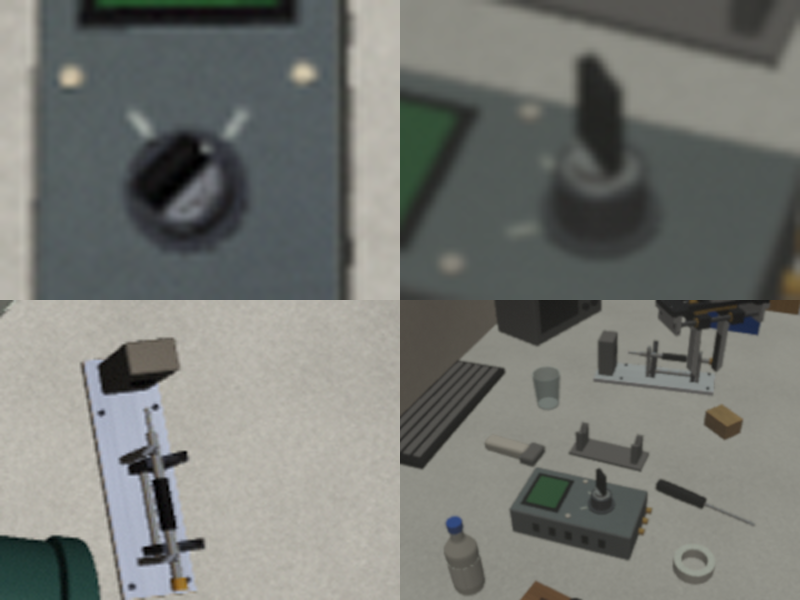

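The key stands home, its bow pointing up-right past the right-hand mark (232,122), and the white pointer dot at (207,148) lines up with that mark. The rod is under both noses, and everything else looks undisturbed. Handing in.

```bash
python3 -c "
from h import *
st();print(robot.close_job())"
```

```text
t 22.6 p [397.4   1.  236.4] tilt [ 0.     0.001 -1.   ] yawY 37.48 q6 -0.8 F [0.4 0.1 0.5] T [-0.04 -0.03  0.02] w 37.3
the job is handed in; nothing more can be done
None
```

I set up the probe test in the order asked and handed the job in at about 22.6 s. `close_job` gives no verdict, so success rests on the checks below.

- **Rod:** I pushed it down past the jaw until it bottomed in the clip with about 9 N, then let go. The final pictures show it level, its tip towards the grey block and within about 1 mm of prediction. Both jaw noses are closed over it.
- **Key:** I took the rectangular-bow key and pushed it into the switch until the collar seated (about 9.5 N). I turned it clockwise about 88°, until the torque rose to 0.36 N m against roughly 0.06 N m of friction, so it was at the stop. I then eased back 3° within the key's play and let go. The switch pointer lines up with the second mark.
- **Everything else:** I touched nothing else, and the arm ended clear of everything with no load on it. The last crop showed only a corner of the holder, so the other key was last seen in place just before I gripped the rectangular one.

Two things disagreed. The side camera read about 1–2 px off (up to about 5 mm) against the top camera, so I relied on the top view and gripper contact. The key's first measured position was also about 4 mm off in y, and closing the fingers corrected for that. None of the final checks failed.

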